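Clear ceramic shards off a prep plate and rack the scraper

TASK

A ceramic dish has broken on the dark prep plate. Take the orange-handled scraper from its leaning rack, wipe all four white shards off the plate into the metal catch trough along the plate's edge, then stand the scraper back in the rack slot, fully home, and let go. The shards are sharp, so move them only with the scraper, never with the gripper; leave the bottle, beaker and tip box standing where they are.

Things in the scene. Friction and masses are not known exactly. Their poses are not given: they have to be found in the camera images.
- station: Fixed prep plate (all sizes in mm): white casing, flat dark steel top 190 (x) by 200 (y), 45 above the bench, no lips. Along its whole -x edge (x = -95, roughly facing the robot) runs an open aluminium catch trough, lower than the plate, out to x = -185. Origin: under the plate's centre at bench height; z up.
- plate_center (a point): Centre of the plate's top surface (axes as the station).
- trough_center (a point): Centre of the trough's inner floor, 137.5 from the plate's centre along the station's -x. Floor 6 above the bench; outer walls 5 thick, 38 high; inside 85 (x) by 190 (y), open above and towards the plate.
- rack: Fixed green rack on a black base 130 (x) by 134 (y), about 80 high. Its one slot runs along y, open at both ends, and leans 30 degrees from vertical: what stands in it leans towards the rack's -x (roughly to the robot). Origin: under the base at bench height; z up, not leaning.
- slot_floor (a point): Point on the slot's floor, 22 above the rack's origin, where the scraper's origin stands when home, 5 from the lower wall's face. Axes as the rack (not leaning). The slot is 15 wide; measured up the slot, its lower (-x) wall, on which things lean, reaches 58, its upper (+x) wall 36 plus a flared lip to 51; walls 8 thick.
- scraper: Flat scraper (mm), about 0.25 kg: steel blade 10 thick (x), 120 wide (y), 60 high (z); above it an orange grip block 22 thick (x), 64 wide (y), from z = 60 to 116. Origin: centre of the blade's wiping (bottom) edge; z from there up to the grip. Same when turned half a turn about z. Starts in the rack slot, leaning 30 degrees.
- shard1: White ceramic shard, flat and irregular, about 28 by 24, 8 thick, 12 g, lying on the dark plate. Origin: middle of its underside, z up at the start.
- shard2: White ceramic shard, flat and irregular, about 28 by 24, 8 thick, 12 g, lying on the dark plate. Origin: middle of its underside, z up at the start.
- shard3: White ceramic shard, flat and irregular, about 28 by 24, 8 thick, 12 g, lying on the dark plate. Origin: middle of its underside, z up at the start.
- shard4: White ceramic shard, flat and irregular, about 28 by 24, 8 thick, 12 g, lying on the dark plate. Origin: middle of its underside, z up at the start.
- bottle: Small capped bottle, radius 27, 115 high; bystander. Origin under its centre.
- beaker: Open glass beaker, radius 34, 85 high; bystander. Origin under its centre.
- tipbox: Red box with white lid, 84 by 114, 58 high; bystander. Origin under its centre.
Mind the look-alikes: they are no part of the job. What is shaped like the shard2 but turquoise is not meant. There is more than one size of the scraper; the job needs the smaller.

How it is judged (in metres and radians):
On the way:
1. all four shards lie in the catch trough (x of shard1 in the frame of station between -0.185 and -0.097 m and y of shard1 in the frame of station between -0.1 and 0.1 m and z of each of shard1, shard2, shard3, shard4 in the frame of station below 0.038 m and x of shard2 in the frame of station between -0.185 and -0.097 m and y of shard2 in the frame of station between -0.1 and 0.1 m and x of shard3 in the frame of station between -0.185 and -0.097 m and y of shard3 in the frame of station between -0.1 and 0.1 m and x of shard4 in the frame of station between -0.185 and -0.097 m and y of shard4 in the frame of station between -0.1 and 0.1 m), for 0.2 s.
At the end, for the whole second after the job is handed in: All four shards lie within the trough walls, below its rim. The scraper stands released, at rest in the slot: edge within 12 mm of the home point (30 mm along the slot), leaning 22 to 39 degrees, its width along the slot within 0.15 rad, either way round (all of step 1 and x of scraper in the frame of slot_floor between -0.012 and 0.012 m and y of scraper in the frame of slot_floor between -0.03 and 0.03 m and z of scraper in the frame of slot_floor between -0.008 and 0.012 m and angle between the y axis of scraper and the y axis of rack, either way round below 0.15 rad and angle between scraper's own z axis and vertical between 0.38 and 0.68 rad and linear speed of scraper below 0.02 m/s); the robot touches nothing.
It fails at once if the gripper or arm touches a shard (contact force between any of the fingers, the arm and shard1 above 0.3 N or contact force between any of the fingers, the arm and shard2 above 0.3 N or contact force between any of the fingers, the arm and shard3 above 0.3 N or contact force between any of the fingers, the arm and shard4 above 0.3 N).
It fails at once if a bystander is moved by more than 25 mm or tipped (distance of any of bottle, beaker, tipbox from where it was at the start of the episode above 0.025 m or angle between any of bottle, beaker, tipbox's own z axis and vertical above 0.3 rad).
It also fails if it takes over 61 s, if anything falls off the work surface, if the arm or the gripper's body presses on something with over 40 N, if the wrist force passes 120 N, or if a joint passes its speed limit or range.

ROBOT

A 6-joint arm with a two-finger parallel gripper is mounted at the origin on the work surface. World frame = base frame: x ahead of the robot, y to its left, z up, the work surface at z = 0. Lengths are in m, angles in degrees, forces in N, time in s.
With the tool pointing down it reaches from about 0.25 to 0.775 m from the base axis. Payload 4 kg.
Tool frame: the origin (TCP) lies midway between the tips of the shut fingers; the grasp point (between the pads) lies 19 mm behind it; z points along the fingers, y is the line along which they close (so a half turn about z gives the same grasp; the last joint's range is limited). The gripper opens to 94 mm and grips with 3 to 60 N. Pads are 16 mm wide; open, the fingers measure 119 mm over their backs; the gripper's body (75 mm by 177 mm) begins 78 mm behind the grasp point.
Start: joints at [58.665, 4.996, 78.535, -0, 96.463, -5.907], TCP at [0.236, 0.497, 0.206] pointing down, gripper open.
Joint ranges: [-177.83, 177.83], [-43.37, 116.18], [15.69, 146.23], [-61.86, 241.86], [9.47, 152.12], [-147.06, 147.06]. Speed limits (degrees/s): [159.86, 159.86, 180, 180, 180, 180].

INTERFACE

Orientations are given as a 3x3 rotation matrix whose columns are the frame's x, y, z axes.
In Python, from station import readout, imaging, r gives the robot as it stands.
- The arm moves only by the shell command python3 -m pendant 'ROWS' [FORCE]. ROWS is JSON, a list that holds one entry, the list of rows, each a list of 5 numbers: the shift along the tool's x, y, z in m, then the turn about the tool's z in rad, then the finger opening in m, from 0 to 0.094. A call has 1 to 10 rows; each row is the pose to reach, as a shift and turn from the pose commanded when the call began, along the tool's axes at that moment; what a row does not reach only later rows make up. A row lasts 1/10 s, in which the tool goes at most 50 mm and 8.59 degrees, less where a joint would pass 70% of its speed; a pose out of reach is approached as far as the arm can. A call with a gripper value outside its range is refused whole. The fingers move at their own pace and stop on an object; FORCE is the grip in N (left out, the last holds). Time passes only in rows, so rows that repeat a pose let the fingers close. It gives the time, the measured TCP pose, the force, the opening and the grip force at its end, in the units of the state.
- readout.sense(): the state, without advancing time (a new reading comes with each control period).
- imaging.get_image(name): name is "scene" or "top" or "wrist"; returns a dict with "color" (400x640x3 uint8, red, green, blue), "K" (3x3 intrinsics, pixels), "view" (4x4, takes a point from world to camera coordinates); the wrist camera has in their place "mount" (4x4, takes a point from camera to tool coordinates, whose origin is the TCP and whose axes are the flange's). Camera axes: x right, y down, z forward; pixel columns grow to the right and rows downward; lengths in m; the calibration is good to about 2 mm. A picture is of the moment at which its call begins: read the wrist's pose just before it. There is no depth.
- r.sign_off(): hands the job in; it is judged then, once.
The state is a dict: "clock": time; "qpos": joint angles; "joint_velocities": joint speeds; "joint_torque": joint torques, N m; "tool_pos": TCP position; "eef_rot": TCP orientation; "contact_force": force on the tool from outside, world axes, zero at the start; "torque": the same for the moment, N m; "gripper_width": finger opening in m; "grip_force": force on a finger pad.
Only numpy, scipy, OpenCV 4.12 (cv2) and the standard library are available. Lean on these libraries where they do the work, as an engineer would, in place of code of your own. Each camera call takes 0.05 s, during which the arm holds its last target. There are 200 camera calls.

## Working session

There is one attempt and no reset: what is moved stays moved. The work goes in short steps, Python scripts to look and compute and a shell command to move; the robot and the scene stay as the last step left them, time stands still between calls to the robot, and variables do not carry over. Pictures are saved under pics/ and viewed, at most 10 in all, crops included, and the job is handed in when it is done.

```bash
mkdir -p pics; ls; python3 - <<'E'
from station import readout, imaging, r
import cv2, numpy as np
s=readout.sense(); print(s)
for n in("scene","top"):
    d=imaging.get_image(n); cv2.imwrite(f"pics/{n}0.png",d["color"][:,:,::-1]); print(n,d["K"].tolist(),np.round(d["view"],4).tolist())
    np.savez(f"{n}.npz",**d)
d=imaging.get_image("wrist");print(np.round(d["mount"],4).tolist(),d["K"].tolist())
E
```

```text
pics
{'clock': 0.0, 'qpos': array([ 5.86663054e+01,  5.03972510e+00,  7.86240771e+01, -5.51630942e-04,
        9.64661685e+01, -5.90774100e+00]), 'joint_velocities': array([-0.03503961,  0.03216805,  0.1039628 , -0.02841523, -0.01747519,
        0.05925651]), 'joint_torque': array([ 1.60624266e-03, -3.40192688e+01, -3.02424431e+01,  7.17743835e-02,
        3.32570518e-02, -1.80751240e-04]), 'tool_pos': array([0.23585375, 0.49623307, 0.20430426]), 'eef_rot': array([[-9.03140311e-01,  4.29343925e-01, -1.17145279e-03],
       [ 4.29345465e-01,  9.03138250e-01, -1.94254778e-03],
       [ 2.23962735e-04, -2.25735115e-03, -9.99997427e-01]]), 'contact_force': array([ 0.01808424,  0.06865417, -0.29418599]), 'torque': array([-0.03272023, -0.03595909, -0.08255749]), 'grip_force': 0.0, 'gripper_width': 0.09423644177056253}
scene [[393.1010294457018, 0.0, 318.5543081726881], [0.0, 393.1010294457018, 197.41099399263058], [0.0, 0.0, 1.0]] [[-0.8047, 0.5936, -0.0054, 0.3964], [0.3768, 0.5038, -0.7773, -0.1448], [-0.4587, -0.6276, -0.6291, 1.2244], [0.0, 0.0, 0.0, 1.0]]
top [[500.3386341292047, 0.0, 315.1433998573639], [0.0, 500.3386341292047, 201.52120079518664], [0.0, 0.0, 1.0]] [[0.0143, -0.9999, 0.006, -0.0404], [-0.9827, -0.0152, -0.1848, 0.5006], [0.1849, -0.0033, -0.9828, 1.0208], [0.0, 0.0, 0.0, 1.0]]
[[-0.0004, -0.9605, -0.2782, 0.0809], [1.0, -0.0006, 0.0007, -0.0001], [-0.0008, -0.2782, 0.9605, -0.1797], [0.0, 0.0, 0.0, 1.0]] [[322.4628507924666, 0.0, 321.484932726877], [0.0, 322.4628507924666, 200.65407003445236], [0.0, 0.0, 1.0]]
```

View pics/scene0.png

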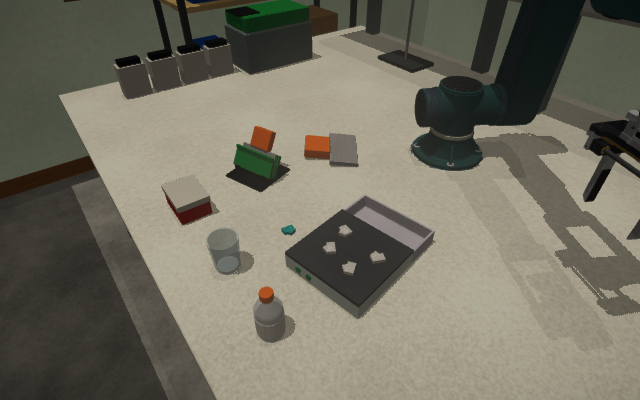

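View pics/top0.png

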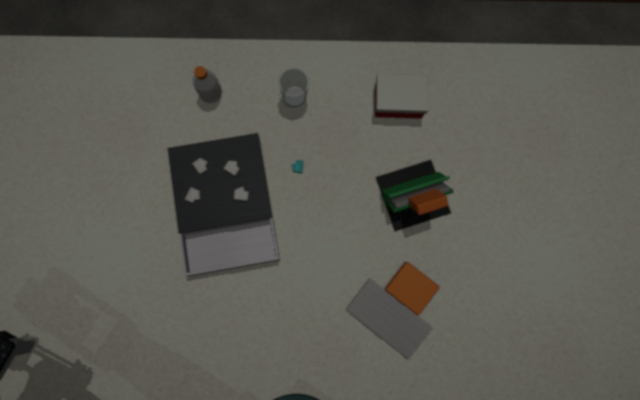

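The top view shows the plate with its corners at (168,147), (258,134), (272,219) and (180,231). The white shards are at (200,165), (232,167), (192,195) and (241,194), and the trough is below them at about (230,247). The turquoise shard at (298,167) is a decoy.

There are two scraper candidates: one standing in the rack at (428,202), and a larger one lying flat at (395,310). The rack one is smaller and starts in the slot, so it is the one meant. I'll confirm that in an enlarged crop.

```bash
python3 - <<'E'
import cv2, numpy as np
t=cv2.imread("pics/top0.png"); s=cv2.imread("pics/scene0.png")
def crop(im,x,y,w,h,k): return cv2.resize(np.clip(im[y:y+h,x:x+w]*1.6,0,255).astype(np.uint8),(w*k,h*k),interpolation=cv2.INTER_CUBIC)
a=crop(t,365,150,100,90,4); b=crop(s,215,115,100,90,4); c=crop(t,155,120,133,60,6)
top=np.hstack([a,b]); 
cv2.imwrite("pics/crop1.png",top)
cv2.imwrite("pics/crop2.png",crop(t,155,125,130,155,3))
E
```

```text
(no output)
```

View pics/crop1.png

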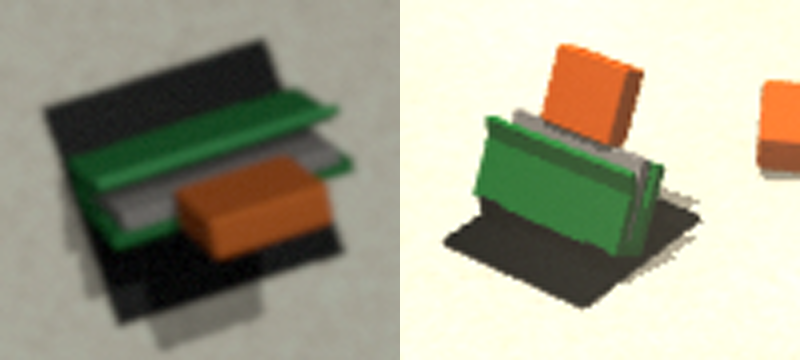

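View pics/crop2.png

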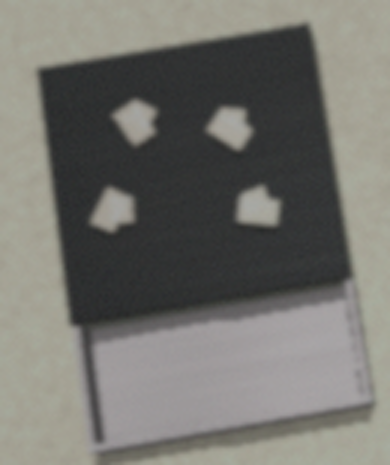

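```bash
cat > h.py <<'E'
import numpy as np
from scipy.optimize import least_squares
C={n:np.load(f"{n}.npz") for n in("scene","top")}
def proj(n,P):
    P=np.atleast_2d(P); v=C[n]["view"]; q=(P@v[:3,:3].T+v[:3,3])@C[n]["K"].T; return q[:,:2]/q[:,2:]
def ray(n,uv,z):
    v=C[n]["view"]; R,t=v[:3,:3],v[:3,3]; c=-R.T@t; d=R.T@np.linalg.inv(C[n]["K"])@np.r_[uv,1]; return c+d*(z-c[2])/d[2]
def Rz(a): return np.array([[np.cos(a),-np.sin(a),0],[np.sin(a),np.cos(a),0],[0,0,1]])
s,c=.5,np.sqrt(.75); RL=np.array([[c,0,-s],[0,1,0],[s,0,c]])  # columns scraper axes in rack
E
python3 - <<'E'
from h import *
T=lambda l:np.array(l)/4+[365,150]; S=lambda l:np.array(l)/4+[215,115]
base=[[65,67],[65,-67],[-65,-67],[-65,67]]
bt=T([[45,107],[263,40],[343,250],[120,325]]); 
bs=S([[43,242],[183,308],[301,218]]); bsi=None
gm=[[11,32,60],[11,-32,60],[11,32,116],[11,-32,116],[-11,32,116],[-11,-32,116],[-11,32,60]]
gt=T([[177,190],[292,157],[213,215],[328,180],[217,258],[332,222],[183,222]])
gm2=[[-11,-32,116],[-11,32,116],[11,-32,60],[11,32,60]]; gs=S([[161,43],[243,70],[143,123],[211,147]])
def mdl(p):
    x,y,a,h,dy,n=p; R=Rz(a)
    B=lambda i:np.array([[*b,h] for b in i])/1e3@R.T+[x,y,0]
    G=lambda g:((np.array(g,float)/1e3+[0,dy,0])@RL.T+[0,0,.022])@R.T+[x,y,0]
    return [proj("top",B(base))-bt, proj("top",G(gm))-gt, proj("scene",B([base[1],base[0],base[3]]))-bs, proj("scene",G(gm2))-gs]
x0=ray("top",bt.mean(0),.005)
f=least_squares(lambda p:np.vstack(mdl(p)).ravel(),[x0[0],x0[1],.2,4,0,0],loss="soft_l1",x_scale=[.1,.1,.1,1,.01,1])
print("rack",np.round(f.x,4),np.rad2deg(f.x[2])); [print(np.round(m,1).tolist()) for m in mdl(f.x)]
P=lambda l:np.array(l)/3+[155,125]
pc=[[95,100,45],[95,-100,45],[-95,-100,45],[-95,100,45],[-185,100,38],[-185,-100,38]]
pt=P([[40,70],[307,24],[352,277],[73,324],[97,450],[372,402]])
m=lambda p:proj("top",np.array(pc)/1e3@Rz(p[2]).T+[p[0],p[1],0])-pt
x0=ray("top",pt[:4].mean(0),.045)
g=least_squares(lambda p:m(p).ravel(),[*x0[:2],.2],loss="soft_l1"); print("station",np.round(g.x,4),np.rad2deg(g.x[2])); print(np.round(m(g.x),1).tolist())
print("scene plate corners",np.round(proj("scene",np.array(pc)/1e3@Rz(g.x[2]).T+[*g.x[:2],0]),1).tolist())
for q in P([[136,121],[231,127],[113,210],[260,207]]):
    w=ray("top",q,.053); print("shard",np.round(w,3),"st",np.round(Rz(g.x[2]).T@(w-[*g.x[:2],0]),3))
for n,uv,z in(("bottle",(203,78),.1),("beaker",(294,88),.04),("tip",(401,92),.058)): print(n,np.round(ray("top",uv,z),3))
E
```

```text
rack [ 5.3430e-01 -2.4900e-01  3.2940e-01  2.9565e+00 -6.0000e-04  0.0000e+00] 18.87498553442642
[[-2.2, -2.6], [-0.9, -3.6], [-0.4, -2.3], [-1.4, -2.5]]
[[-0.9, 0.8], [-0.7, -0.3], [-0.3, 3.1], [1.3, 2.0], [0.8, 2.3], [2.2, 1.5], [-0.2, 2.3]]
[[-3.0, 0.5], [-2.6, 0.3], [-2.3, 0.0]]
[[3.5, -0.8], [0.4, -1.3], [-1.7, -2.3], [-1.5, -1.5]]
station [0.541  0.1732 0.1928] 11.046073649202762
[[-0.5, -0.3], [1.3, -0.4], [0.3, -0.5], [-0.3, 0.4], [-1.9, 1.0], [0.8, -0.0]]
scene plate corners [[357.8, 303.6], [283.7, 250.6], [341.0, 207.7], [412.8, 248.5], [433.6, 229.3], [363.7, 192.8]]
shard [0.575 0.215 0.053] st [0.042 0.034 0.053]
shard [0.572 0.147 0.053] st [ 0.025 -0.032  0.053]
shard [0.51  0.227 0.053] st [-0.02   0.059  0.053]
shard [0.514 0.123 0.053] st [-0.036 -0.044  0.053]
bottle [0.754 0.209 0.1  ]
beaker [0.761 0.018 0.04 ]
tip [ 0.748 -0.219  0.058]
```

```bash
cat >> h.py <<'E'
def rackfit(data):
    """data: list of (view, kind, model pts mm, pixels); params x,y,yaw,h,dy,bx,by"""
    def res(p):
        x,y,a,h,dy,bx,by=p; R=Rz(a); o=[]
        for n,k,m,px in data:
            m=np.array(m,float)/1e3
            if k=="b": m=np.c_[m[:,:2]+[bx,by],np.full(len(m),h)]@R.T+[x,y,0]
            else: m=((m+[0,dy,0])@RL.T+[0,0,.022])@R.T+[x,y,0]
            o.append(proj(n,m)-px)
        return np.vstack(o)
    f=least_squares(lambda p:np.r_[res(p).ravel(),(p[3]-.006)*300,(p[4])*300],[.53,-.25,.33,.006,0,0,0],loss="soft_l1",x_scale=[.1,.1,.1,.005,.01,.01,.01])
    return f.x,res(f.x)
def totool(target,s):
    "world target -> shift in tool axes"
    return s["eef_rot"].T@(np.array(target)-s["tool_pos"])
E
python3 - <<'E'
from h import *
from station import readout
T=lambda l:np.array(l)/4+[365,150]; S=lambda l:np.array(l)/4+[215,115]
base=[[65,67],[65,-67],[-65,-67],[-65,67]]
gm=[[11,32,60],[11,-32,60],[11,32,116],[11,-32,116],[-11,32,116],[-11,-32,116],[-11,32,60]]
D=[("top","b",base,T([[45,107],[263,40],[343,250],[120,325]])),
("top","g",gm,T([[177,190],[292,157],[213,215],[328,180],[217,258],[332,222],[183,222]])),
("scene","b",[base[1],base[0],base[3]],S([[43,242],[183,308],[301,218]])),
("scene","g",[[-11,-32,116],[-11,32,116],[11,-32,60],[11,32,60]],S([[161,43],[243,70],[143,123],[211,147]]))]
for d in (D[:2],D):
    p,r=rackfit(d); print(np.round(p,4)); print(np.round(r,1).tolist())
    R=Rz(p[2]); g=R@(RL@[0.002,p[4],.092]+[0,0,.022])+[p[0],p[1],0]; print("grasp",g)
s=readout.sense(); t=g+[0,0,.101]; print(totool(t,s), "turn", np.deg2rad(154.6-np.rad2deg(p[2])))
E
```

```text
[ 0.5384 -0.2497  0.3208  0.0047  0.     -0.0107  0.0019]
[[-0.9, -0.3], [0.7, -0.9], [0.8, 0.8], [-0.6, 0.2], [-1.0, -1.1], [-0.8, -2.0], [-0.6, 1.1], [1.1, 0.3], [0.5, 0.4], [2.0, -0.2], [-0.4, 0.4]]
grasp [ 0.49637993 -0.26367615  0.10267434]
[ 0.5381 -0.2486  0.3268  0.0012  0.     -0.0107  0.0012]
[[-1.4, 0.4], [-0.0, -0.5], [0.3, 0.9], [-0.8, 0.6], [-1.4, -0.9], [-1.3, -1.9], [-1.0, 1.3], [0.7, 0.3], [0.2, 0.5], [1.6, -0.2], [-0.8, 0.6], [-1.0, -0.2], [-0.8, -0.4], [-0.7, -0.5], [2.6, -0.3], [-0.5, -0.7], [-2.7, -1.8], [-2.5, -0.9]]
grasp [ 0.49616576 -0.26281012  0.10267434]
[-0.56100251 -0.57385697  0.0017684 ] turn 2.371471198206757
```

```bash
python3 -m pendant '[[[-0.03,-0.03,0,0.14,0.094],[-0.065,-0.065,0,0.28,0.094],[-0.1,-0.1,0,0.42,0.094],[-0.135,-0.135,0,0.56,0.094],[-0.17,-0.17,0,0.7,0.094],[-0.205,-0.205,0,0.84,0.094],[-0.24,-0.24,0,0.98,0.094],[-0.275,-0.28,0,1.12,0.094],[-0.31,-0.315,0,1.26,0.094],[-0.34,-0.348,0,1.4,0.094]]]' 40
python3 - <<'E'
from h import *
from station import readout
s=readout.sense(); R=s["eef_rot"]; print(totool([.496,-.263,.205],s), np.rad2deg(np.arctan2(R[1,0],R[0,0])), s["qpos"])
E
```

```text
clock: 1.15
tool_pos: [0.3939, 0.0344, 0.2054]
eef_rot: [[0.276, 0.961, 0.001], [0.961, -0.276, 0.0], [0.0, 0.001, -1.0]]
contact_force: [0.8, -0.3, -0.2]
gripper_width: 0.0941
grip_force: 0.0
[-0.25771954  0.18009058  0.00041455] 74.00620745085273 [-3.25116737e+00 -1.52196869e+01  9.71827963e+01  7.91667868e-03
  9.80026688e+01  1.27437339e+01]
```

```bash
python3 -m pendant '[[[-0.04,0.028,0,0.14,0.094],[-0.08,0.056,0,0.28,0.094],[-0.12,0.084,0,0.42,0.094],[-0.16,0.112,0,0.56,0.094],[-0.2,0.14,0,0.7,0.094],[-0.235,0.165,0,0.84,0.094],[-0.258,0.18,0,0.965,0.094],[-0.258,0.18,0,0.965,0.094],[-0.258,0.18,0,0.965,0.094]]]' 40
python3 - <<'E'
from h import *
from station import readout, imaging
import cv2
s=readout.sense(); d=imaging.get_image("wrist")
R=s["eef_rot"]; print(s["tool_pos"], np.rad2deg(np.arctan2(R[1,0],R[0,0])), s["qpos"])
cv2.imwrite("pics/w1.png",d["color"][:,:,::-1])
M=np.eye(4); M[:3,:3]=R; M[:3,3]=s["tool_pos"]; np.savez("wrist.npz",K=d["K"],view=np.linalg.inv(M@d["mount"]))
C["wrist"]=np.load("wrist.npz")
# predicted
rk=[.538,-.249,.325]
for q in [[11,32,60],[11,-32,60],[11,32,116],[11,-32,116],[-11,32,116],[-11,-32,116],[5,60,60],[5,-60,60]]:
    w=Rz(rk[2])@(RL@(np.array(q)/1e3)+[0,0,.022])+[rk[0],rk[1],0]; print(q,np.round(proj("wrist",w),0))
E
```

```text
clock: 2.05
tool_pos: [0.4972, -0.2605, 0.2046]
eef_rot: [[0.945, 0.327, -0.001], [0.327, -0.945, 0.002], [-0.001, -0.002, -1.0]]
contact_force: [-0.2, -0.2, -0.0]
gripper_width: 0.0941
grip_force: 0.0
[ 0.49721251 -0.26046035  0.20461541] 19.097290343310718 [-3.34562632e+01  6.54566854e+00  7.69486761e+01  3.44681697e-02
  9.66290563e+01  3.74504382e+01]
[11, 32, 60] [[291. 172.]]
[11, -32, 60] [[357. 172.]]
[11, 32, 116] [[286. 216.]]
[11, -32, 116] [[362. 216.]]
[-11, 32, 116] [[288. 232.]]
[-11, -32, 116] [[360. 233.]]
[5, 60, 60] [[262. 176.]]
[5, -60, 60] [[386. 177.]]
```

View pics/w1.png

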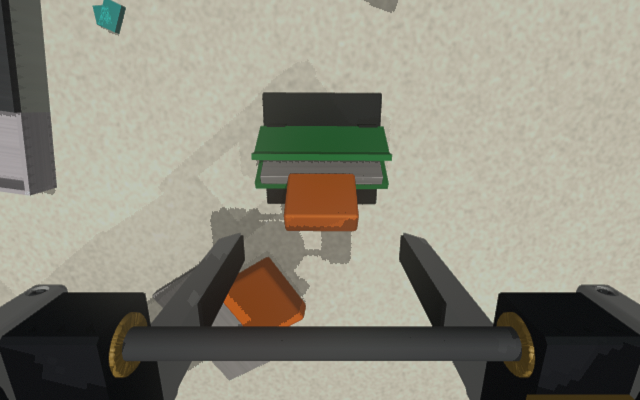

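The wrist view agrees with the model to about 2 px. The orange grip spans columns 286–358 and rows 174–230, and its edges are level with the fingers. The turquoise decoy is at (108,15) and the larger scraper lies at (265,295), so neither is in the way. I'll descend and grip.

```bash
python3 -m pendant '[[[-0.001,0.001,0.04,0.006,0.094],[-0.002,0.002,0.08,0.006,0.094],[-0.002,0.002,0.105,0.006,0.094],[-0.002,0.002,0.12,0.006,0.094],[-0.002,0.002,0.12,0.006,0.094],[-0.002,0.002,0.12,0.006,0.05],[-0.002,0.002,0.12,0.006,0.05],[-0.002,0.002,0.12,0.006,0.05],[-0.002,0.002,0.12,0.006,0.05],[-0.002,0.002,0.12,0.006,0.05]]]' 40; python3 -m pendant '[[[0,0,0,0,0.05],[0,0,0,0,0.05]]]' 40
```

```text
clock: 3.1
tool_pos: [0.4961, -0.2604, 0.0872]
eef_rot: [[0.947, 0.322, -0.0], [0.322, -0.947, 0.005], [0.001, -0.005, -1.0]]
contact_force: [-2.5, 7.7, 7.0]
gripper_width: 0.0634
grip_force: 40.0
clock: 3.3
tool_pos: [0.4961, -0.2605, 0.0872]
eef_rot: [[0.947, 0.322, -0.0], [0.322, -0.947, 0.005], [0.001, -0.005, -1.0]]
contact_force: [-3.5, 7.1, 6.5]
gripper_width: 0.0639
grip_force: 40.0
```

```bash
python3 -m pendant '[[[-0.004,-0.002,-0.007,0,0.05],[-0.01,-0.002,-0.017,0,0.05],[-0.016,-0.002,-0.028,0,0.05],[-0.023,-0.002,-0.04,0,0.05],[-0.03,-0.002,-0.052,0,0.05],[-0.037,-0.002,-0.064,0,0.05],[-0.042,-0.002,-0.073,0,0.05],[-0.042,-0.002,-0.09,0,0.05],[-0.042,-0.002,-0.11,0,0.05],[-0.042,-0.002,-0.115,0,0.05]]]' 40
python3 - <<'E'
from h import *
from station import readout, imaging
import cv2
s=readout.sense(); d=imaging.get_image("wrist"); R=s["eef_rot"]; print(s["tool_pos"],s["contact_force"],s["gripper_width"],s["qpos"])
cv2.imwrite("pics/w2.png",d["color"][:,:,::-1])
sc=imaging.get_image("scene")["color"][90:200,200:360,::-1]; cv2.imwrite("pics/s2.png",cv2.resize(sc,None,fx=4,fy=4,interpolation=2))
M=np.eye(4); M[:3,:3]=R; M[:3,3]=s["tool_pos"]; np.savez("wrist.npz",K=d["K"],view=np.linalg.inv(M@d["mount"]))
# scraper in station: blade low front edge; target tcp poses
st=np.array([.541,.1732]); a=.1928
off=np.array([-.048+0.0,0])   # tcp ahead of edge origin along station x (approx)
for x,y in((.09,.045),(-.115,.045),(.09,-.035),(-.115,-.035)):
    w=Rz(a)[:2,:2]@(np.array([x,y])+off)+st; print((x,y),np.round(w,4), np.round(totool([*w,.2],s),4))
E
```

```text
clock: 4.3
tool_pos: [0.4558, -0.2758, 0.2031]
eef_rot: [[0.947, 0.32, 0.002], [0.32, -0.947, -0.003], [0.001, 0.003, -1.0]]
contact_force: [0.1, -0.3, -2.6]
gripper_width: 0.0637
grip_force: 40.0
[ 0.4558079  -0.27580891  0.20309545] [ 0.09830535 -0.3404497  -2.63109827] 0.06370851919956139 [-3.72313088e+01  2.67690397e+00  8.12640414e+01 -6.89078862e-02
  9.58661227e+01  3.40811644e+01]
(0.09, 0.045) [0.5736 0.2254] [ 0.2721 -0.4371  0.0018]
(-0.115, 0.045) [0.3724 0.1861] [ 0.0689 -0.4643  0.0016]
(0.09, -0.035) [0.5889 0.1469] [ 0.2615 -0.3578  0.0021]
(-0.115, -0.035) [0.3877 0.1076] [ 0.0583 -0.385   0.0018]
```

View pics/s2.png

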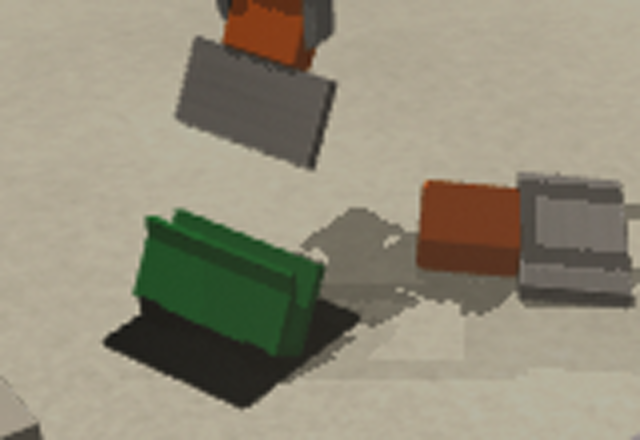

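The scraper is out of the rack and held level along its width, and the slot is empty. Next I'll estimate its pose in the hand from this view.

```bash
python3 - <<'E'
from h import *
p0=np.array([.4558,-.2758,.2031]); psi=np.arctan2(.32,.947)
px=np.array([[178,118],[195,37],[313,168],[317,76],[336,82]])/4+[200,90]
m=np.array([[5,-60,0],[5,-60,60],[5,60,0],[5,60,60],[-5,60,60]])/1e3
def W(p):
    c,s=np.cos(p[0]),np.sin(p[0]); A=np.array([[c,0,-s],[0,1,0],[s,0,c]])
    return (m@A.T+[p[1],p[2],p[3]])@Rz(psi).T+p0
f=least_squares(lambda p:np.r_[(proj("scene",W(p))-px).ravel(),],[.52,.047,0,-.065])
print(np.rad2deg(f.x[0]),f.x[1:],np.round(f.fun,1))
for t in (20,30,40):
    g=least_squares(lambda p:(proj("scene",W(np.r_[np.deg2rad(t),p]))-px).ravel(),[.047,0,-.065]); print(t,g.x,g.cost)
# expected from rack: origin rel. tcp at grasp
print(Rz(-psi)@(np.array([.538,-.249,.022])-[.4961,-.2605,.0872]))
E
```

```text
20.913484778734897 [ 0.01703927 -0.01841668 -0.08292765] [ 0.7  0.4 -0.8 -0.2 -0.9 -0.4  1.7  0.9 -0.8 -0.7]
20 [ 0.01739025 -0.01756603 -0.08246893] 3.540384423338075
30 [ 0.01402693 -0.02624252 -0.086558  ] 6.289401227777491
40 [ 0.01172061 -0.03341719 -0.08858077] 15.667487333534744
[ 0.04337646 -0.0025185  -0.0652    ]
```

```bash
python3 - <<'E'
from h import *
from station import readout,imaging
import cv2
s=readout.sense(); d=imaging.get_image("scene")["color"]; t=imaging.get_image("top")["color"]
print(s["tool_pos"],s["contact_force"])
p0=s["tool_pos"]; psi=np.arctan2(.32,.947)
m=np.array([[5,-60,0],[5,-60,60],[5,60,60],[5,60,0],[5,-32,60],[5,32,60],[11,-32,60],[11,-32,116],[11,32,116],[11,32,60]])/1e3
out=[]
for n,im,(x,y,w,h) in(("scene",d,(200,60,160,130)),("top",t,(340,150,160,130))):
    big=cv2.resize(np.clip(im[y:y+h,x:x+w,::-1]*1.3,0,255).astype(np.uint8),None,fx=4,fy=4,interpolation=2)[:, :400]if 0 else cv2.resize(np.clip(im[y:y+h,x:x+w,::-1]*1.3,0,255).astype(np.uint8),None,fx=2.5,fy=4,interpolation=2)
    c,q=np.cos(np.pi/6),.5; A=np.array([[c,0,-q],[0,1,0],[q,0,c]])
    P=((m-[.002,0,.092])@A.T+[0,0,.019])@Rz(psi).T+p0
    uv=(proj(n,P)-[x,y])*[2.5,4]
    cv2.polylines(big,[uv[:4].astype(int)],True,(0,255,255),1); cv2.polylines(big,[uv[6:].astype(int)],True,(255,255,0),1); out.append(big)
    print(n,np.round(proj(n,P),1).tolist())
cv2.imwrite("pics/ov.png",np.hstack(out))
E
```

```text
[ 0.45571799 -0.27524231  0.20136426] [ 0.08208671 -0.79679891 -3.15203293]
scene [[242.6, 119.0], [247.8, 97.6], [281.7, 108.8], [275.8, 131.1], [255.4, 100.1], [273.5, 106.1], [254.0, 99.8], [259.1, 79.1], [277.6, 84.5], [272.1, 105.8]]
top [[460.6, 184.7], [474.6, 193.7], [413.4, 213.4], [402.8, 203.2], [460.4, 198.3], [427.8, 208.8], [459.9, 195.3], [473.8, 204.9], [439.2, 216.1], [427.2, 205.8]]
```

View pics/ov.png

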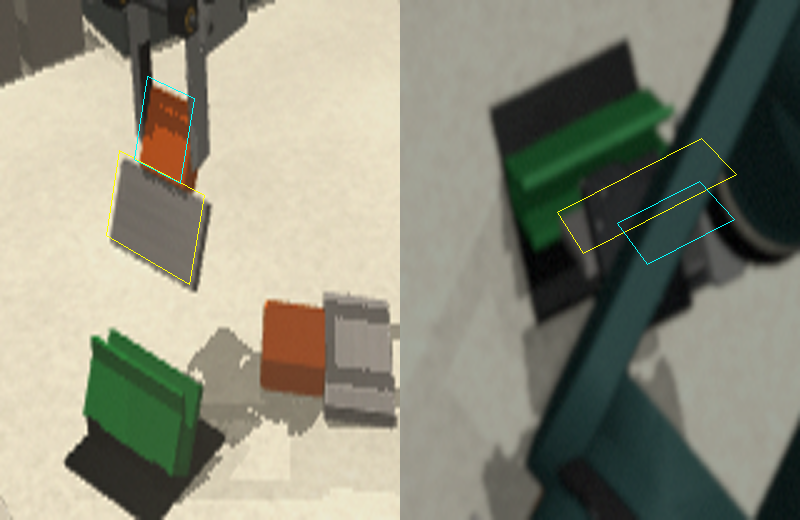

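The overlay fits to within about 2 px, so the scraper sits in the hand as modelled at a 30° lean. I'll carry it over the far end of the plate.

```bash
python3 -m pendant '[[[0.015,-0.025,0,0,0.05],[0.04,-0.064,0,0.02,0.05],[0.067,-0.108,0,0.04,0.05],[0.094,-0.152,0,0.06,0.05],[0.121,-0.196,0,0.08,0.05],[0.148,-0.24,0,0.1,0.05],[0.175,-0.284,0,0.12,0.05],[0.202,-0.328,0,0.133,0.05],[0.229,-0.372,0,0.133,0.05],[0.25,-0.405,0,0.133,0.05]]]' 40
python3 - <<'E'
from h import *
from station import readout
s=readout.sense(); R=s["eef_rot"]; print(np.round(totool([.5724,.2262,.16],s),4), np.rad2deg(np.arctan2(R[1,0],R[0,0])),s["qpos"].round())
E
```

```text
clock: 5.5
tool_pos: [0.5618, 0.1905, 0.1987]
eef_rot: [[0.981, 0.193, -0.003], [0.193, -0.981, -0.001], [-0.003, 0.001, -1.0]]
contact_force: [0.9, -0.8, -4.1]
gripper_width: 0.0635
grip_force: 40.0
[ 0.0174 -0.033   0.0386] 11.119248405438956 [13. 11. 73. -0. 97. 92.]
```

```bash
python3 -m pendant '[[[0.01,-0.02,0,0,0.05],[0.017,-0.033,0.01,0,0.05],[0.017,-0.033,0.04,0,0.05],[0.017,-0.033,0.065,0,0.05],[0.017,-0.033,0.072,0,0.05],[0.017,-0.033,0.072,0,0.05],[0.017,-0.033,0.072,0,0.05]]]' 40; python3 -m pendant '[[[0,0,0.003,0,0.05],[0,0,0.006,0,0.05],[0,0,0.009,0,0.05],[0,0,0.009,0,0.05],[0,0,0.009,0,0.05]]]' 40
```

```text
clock: 6.2
tool_pos: [0.5735, 0.2239, 0.1293]
eef_rot: [[0.981, 0.192, 0.001], [0.192, -0.981, 0.0], [0.001, -0.0, -1.0]]
contact_force: [0.1, 0.3, -2.4]
gripper_width: 0.0638
grip_force: 40.0
clock: 6.7
tool_pos: [0.5728, 0.2244, 0.1194]
eef_rot: [[0.981, 0.193, -0.0], [0.193, -0.981, 0.0], [-0.0, -0.0, -1.0]]
contact_force: [0.9, 0.2, -3.2]
gripper_width: 0.0635
grip_force: 40.0
```

```bash
python3 -m pendant '[[[0,0,0.002,0,0.05],[0,0,0.004,0,0.05],[0,0,0.004,0,0.05],[0,0,0.004,0,0.05]]]' 40; python3 -m pendant '[[[0,0,0.0015,0,0.05],[0,0,0.003,0,0.05],[0,0,0.003,0,0.05],[0,0,0.003,0,0.05]]]' 40
```

```text
clock: 7.1
tool_pos: [0.5728, 0.2243, 0.1153]
eef_rot: [[0.981, 0.193, -0.0], [0.193, -0.981, -0.0], [-0.0, -0.0, -1.0]]
contact_force: [-0.3, 0.1, -2.6]
gripper_width: 0.0644
grip_force: 40.0
clock: 7.5
tool_pos: [0.573, 0.2244, 0.1127]
eef_rot: [[0.981, 0.193, 0.0], [0.193, -0.981, 0.0], [0.0, -0.0, -1.0]]
contact_force: [-0.4, -0.5, -1.9]
gripper_width: 0.0637
grip_force: 40.0
```

```bash
python3 -m pendant '[[[0,0,0.001,0,0.05],[0,0,0.0015,0,0.05],[0,0,0.0015,0,0.05]]]' 40; python3 -m pendant '[[[0,0,0.001,0,0.05],[0,0,0.0015,0,0.05],[0,0,0.0015,0,0.05]]]' 40
```

```text
clock: 7.8
tool_pos: [0.5731, 0.2244, 0.1125]
eef_rot: [[0.981, 0.193, 0.001], [0.193, -0.981, 0.0], [0.001, -0.0, -1.0]]
contact_force: [-3.0, -1.8, 6.1]
gripper_width: 0.0638
grip_force: 40.0
clock: 8.1
tool_pos: [0.573, 0.2244, 0.1124]
eef_rot: [[0.981, 0.193, 0.002], [0.193, -0.981, 0.001], [0.002, -0.0, -1.0]]
contact_force: [-4.9, -2.6, 10.2]
gripper_width: 0.0636
grip_force: 40.0
```

Contact comes at TCP z = 0.1125, which is what the slot pose predicted. I'll raise about 1 mm and wipe the +y half.

```bash
python3 -m pendant '[[[0,0,-0.004,0,0.05],[0,0,-0.004,0,0.05],[-0.015,0,-0.004,0,0.05],[-0.03,0,-0.004,0,0.05],[-0.045,0,-0.004,0,0.05],[-0.06,0,-0.004,0,0.05],[-0.075,0,-0.004,0,0.05],[-0.09,0,-0.004,0,0.05],[-0.105,0,-0.004,0,0.05],[-0.12,0,-0.004,0,0.05]]]' 40; python3 -m pendant '[[[-0.013,0,0,0,0.05],[-0.026,0,0,0,0.05],[-0.039,0,0,0,0.05],[-0.052,0,0,0,0.05],[-0.065,0,0,0,0.05],[-0.078,0,0,0,0.05],[-0.088,0,0,0,0.05],[-0.088,0,0,0,0.05],[-0.088,0,0,0,0.05]]]' 40
```

```text
clock: 9.1
tool_pos: [0.4548, 0.2012, 0.1126]
eef_rot: [[0.981, 0.192, 0.0], [0.192, -0.981, 0.0], [0.0, -0.0, -1.0]]
contact_force: [0.2, 0.6, -1.6]
gripper_width: 0.0639
grip_force: 40.0
clock: 10.0
tool_pos: [0.369, 0.1844, 0.1137]
eef_rot: [[0.981, 0.193, 0.001], [0.193, -0.981, 0.0], [0.001, -0.0, -1.0]]
contact_force: [0.8, -0.2, -2.7]
gripper_width: 0.0636
grip_force: 40.0
```

```bash
python3 -m pendant '[[[0,0,-0.02,0,0.05],[0,0.015,-0.045,0,0.05],[0.03,0.04,-0.05,0,0.05],[0.07,0.07,-0.05,0,0.05],[0.11,0.086,-0.05,0,0.05],[0.15,0.086,-0.05,0,0.05],[0.19,0.086,-0.05,0,0.05],[0.208,0.086,-0.05,0,0.05],[0.208,0.086,-0.05,0,0.05],[0.208,0.086,-0.05,0,0.05]]]' 40; python3 -m pendant '[[[0,0,0.02,0,0.05],[0,0,0.04,0,0.05],[0,0,0.047,0,0.05],[0,0,0.05,0,0.05],[0,0,0.05,0,0.05],[0,0,0.05,0,0.05]]]' 40
```

```text
clock: 11.0
tool_pos: [0.5894, 0.1398, 0.1626]
eef_rot: [[0.981, 0.192, -0.002], [0.192, -0.981, -0.0], [-0.002, -0.0, -1.0]]
contact_force: [-0.4, -0.2, -3.3]
gripper_width: 0.0638
grip_force: 40.0
clock: 11.6
tool_pos: [0.5901, 0.1401, 0.115]
eef_rot: [[0.981, 0.193, 0.003], [0.193, -0.981, 0.0], [0.003, 0.0, -1.0]]
contact_force: [0.1, -0.3, -1.7]
gripper_width: 0.0635
grip_force: 40.0
```

```bash
python3 -m pendant '[[[0,0,0.001,0,0.05],[-0.015,0,0.001,0,0.05],[-0.03,0,0.001,0,0.05],[-0.045,0,0.001,0,0.05],[-0.06,0,0.001,0,0.05],[-0.075,0,0.001,0,0.05],[-0.09,0,0.001,0,0.05],[-0.105,0,0.001,0,0.05],[-0.12,0,0.001,0,0.05]]]' 40; python3 -m pendant '[[[-0.013,0,0,0,0.05],[-0.026,0,0,0,0.05],[-0.039,0,0,0,0.05],[-0.052,0,0,0,0.05],[-0.065,0,0,0,0.05],[-0.078,0,0,0,0.05],[-0.088,0,0,0,0.05],[-0.088,0,0,0,0.05],[-0.088,0,0,0,0.05]]]' 40;  python3 -m pendant '[[[0,0,-0.02,0,0.05],[0,0,-0.05,0,0.05],[0,0.04,-0.08,0,0.05],[0,0.08,-0.085,0,0.05],[0,0.12,-0.085,0,0.05],[0,0.16,-0.085,0,0.05],[0,0.2,-0.085,0,0.05],[0,0.235,-0.085,0,0.05],[0,0.25,-0.085,0,0.05],[0,0.25,-0.085,0,0.05]]]' 40
python3 - <<'E'
from h import *
from station import readout,imaging
import cv2
s=readout.sense(); t=imaging.get_image("top")["color"]
cv2.imwrite("pics/t3.png",cv2.resize(np.clip(t[120:290,140:320,::-1]*1.5,0,255).astype(np.uint8),None,fx=3,fy=3,interpolation=2))
R=s["eef_rot"];print(s["tool_pos"],s["qpos"].round())
u=np.array([.5,0,.866])  # back along slot, from home: tcp home measured
E
```

```text
clock: 12.5
tool_pos: [0.4716, 0.1168, 0.1134]
eef_rot: [[0.981, 0.193, 0.002], [0.193, -0.981, 0.0], [0.002, 0.0, -1.0]]
contact_force: [-0.4, -0.2, -2.4]
gripper_width: 0.0639
grip_force: 40.0
clock: 13.4
tool_pos: [0.3857, 0.0999, 0.1128]
eef_rot: [[0.981, 0.192, 0.001], [0.192, -0.981, 0.0], [0.001, 0.0, -1.0]]
contact_force: [0.9, 0.5, -2.3]
gripper_width: 0.0639
grip_force: 40.0
clock: 14.4
tool_pos: [0.4339, -0.1469, 0.197]
eef_rot: [[0.982, 0.19, -0.001], [0.19, -0.982, 0.001], [-0.001, -0.001, -1.0]]
contact_force: [-0.8, 0.6, -2.9]
gripper_width: 0.0638
grip_force: 40.0
[ 0.4339222  -0.14693066  0.19699467] [-26.  -7.  91.   0.  96.  53.]
```

View pics/t3.png

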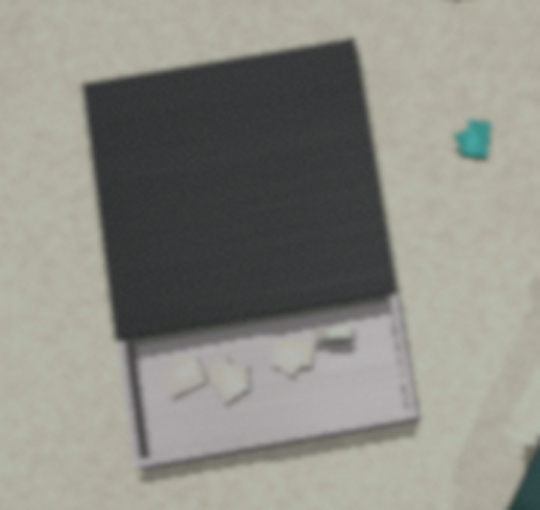

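All four shards are in the trough, at crop pixels (184,376), (230,379), (296,354) and (338,338); the last one is tilted near the plate's edge. The plate is clear. Next I'll check the tilted shard's x position and work out the way back to the rack.

```bash
python3 - <<'E'
from h import *
from station import readout
for q in([184,376],[230,379],[296,354],[338,338],[338,330],[338,347]):
    for z in(.012,.025): print(q,z,np.round(Rz(.1928).T@(ray("top",np.array(q)/3+[140,120],z)-[.541,.1732,0]),3))
s=readout.sense(); R=s["eef_rot"]; print(totool([.4558,-.2742,.18],s),np.rad2deg(np.arctan2(R[1,0],R[0,0])),s["tool_pos"])
E
```

```text
[184, 376] 0.012 [-0.124  0.064  0.012]
[184, 376] 0.025 [-0.126  0.061  0.025]
[230, 379] 0.012 [-0.132  0.031  0.012]
[230, 379] 0.025 [-0.133  0.029  0.025]
[296, 354] 0.012 [-0.122 -0.018  0.012]
[296, 354] 0.025 [-0.124 -0.02   0.025]
[338, 338] 0.012 [-0.116 -0.05   0.012]
[338, 338] 0.025 [-0.118 -0.051  0.025]
[338, 330] 0.012 [-0.11  -0.051  0.012]
[338, 330] 0.025 [-0.112 -0.052  0.025]
[338, 347] 0.012 [-0.123 -0.049  0.012]
[338, 347] 0.025 [-0.124 -0.05   0.025]
[-0.00293279  0.13065102  0.01690697] 11.032662242380708 [ 0.43368885 -0.14542832  0.19711986]
```

```bash
python3 -m pendant '[[[0,0.03,0,-0.04,0.05],[-0.002,0.065,0,-0.08,0.05],[-0.003,0.1,0,-0.12,0.05],[-0.003,0.125,0,-0.136,0.05],[-0.003,0.131,0,-0.136,0.05],[-0.003,0.131,0.01,-0.136,0.05],[-0.003,0.131,0.017,-0.136,0.05],[-0.003,0.131,0.017,-0.136,0.05],[-0.003,0.131,0.017,-0.136,0.05],[-0.003,0.131,0.017,-0.136,0.05]]]' 40
python3 - <<'E'
from h import *
from station import readout,imaging
import cv2
s=readout.sense(); R=s["eef_rot"]; print(totool([.4558,-.2742,.1608],s),np.rad2deg(np.arctan2(R[1,0],R[0,0])),s["tool_pos"])
E
```

```text
clock: 15.45
tool_pos: [0.456, -0.2739, 0.1808]
eef_rot: [[0.946, 0.325, 0.001], [0.325, -0.946, -0.0], [0.001, 0.0, -1.0]]
contact_force: [0.6, 0.1, -2.2]
gripper_width: 0.0637
grip_force: 40.0
[-0.00025743  0.00023591  0.02004901] 18.94425134101361 [ 0.45595307 -0.2738897   0.18084907]
```

```bash
python3 -m pendant '[[[0,0,0.01,0,0.05],[0.002,0,0.019,0,0.05],[0.007,0,0.028,0,0.05],[0.012,0,0.036,0,0.05],[0.017,0,0.045,0,0.05],[0.022,0,0.053,0,0.05],[0.022,0,0.053,0,0.05]]]' 40; python3 -m pendant '[[[0.004,0,0.007,0,0.05],[0.008,0,0.014,0,0.05],[0.012,0,0.021,0,0.05],[0.012,0,0.021,0,0.05]]]' 40
```

```text
clock: 16.15
tool_pos: [0.4764, -0.2665, 0.1254]
eef_rot: [[0.946, 0.325, -0.003], [0.325, -0.946, 0.002], [-0.002, -0.003, -1.0]]
contact_force: [-0.9, 0.9, -2.8]
gripper_width: 0.0638
grip_force: 40.0
clock: 16.55
tool_pos: [0.4877, -0.2628, 0.1049]
eef_rot: [[0.946, 0.324, -0.002], [0.324, -0.946, 0.002], [-0.001, -0.002, -1.0]]
contact_force: [0.3, -0.3, -2.4]
gripper_width: 0.0638
grip_force: 40.0
```

```bash
python3 -m pendant '[[[0.004,0,0.007,0,0.05],[0.007,0,0.013,0,0.05],[0.009,0,0.016,0,0.05],[0.009,0,0.016,0,0.05]]]' 40; python3 -m pendant '[[[0.0005,0,0.0015,0,0.05],[0.001,0,0.003,0,0.05],[0.001,0,0.003,0,0.05]]]' 40
```

```text
clock: 16.95
tool_pos: [0.4963, -0.2602, 0.0896]
eef_rot: [[0.946, 0.324, -0.001], [0.324, -0.946, 0.001], [-0.001, -0.001, -1.0]]
contact_force: [0.2, -0.4, -2.4]
gripper_width: 0.064
grip_force: 40.0
clock: 17.25
tool_pos: [0.4976, -0.2605, 0.0879]
eef_rot: [[0.946, 0.324, 0.001], [0.324, -0.946, -0.0], [0.0, 0.001, -1.0]]
contact_force: [-0.9, -1.1, -1.9]
gripper_width: 0.0639
grip_force: 40.0
```

```bash
python3 -m pendant '[[[0,0,0.001,0,0.05],[-0.001,0,0.002,0,0.05],[-0.001,0,0.002,0,0.05]]]' 40; python3 -m pendant '[[[0,0,0,0,0.07],[0,0,0,0,0.08],[0,0,0,0,0.09],[0,0,0,0,0.094],[0,0,0,0,0.094],[0,0,0,0,0.094]]]' 10
```

```text
clock: 17.55
tool_pos: [0.4973, -0.2606, 0.0877]
eef_rot: [[0.946, 0.324, 0.003], [0.324, -0.946, -0.0], [0.003, 0.001, -1.0]]
contact_force: [-1.4, 1.0, 5.1]
gripper_width: 0.0635
grip_force: 40.0
clock: 18.15
tool_pos: [0.4965, -0.2606, 0.0853]
eef_rot: [[0.946, 0.324, -0.0], [0.324, -0.946, 0.0], [-0.0, -0.0, -1.0]]
contact_force: [-0.4, 0.3, -0.4]
gripper_width: 0.094
grip_force: 0.0
```

The blade touched the slot floor at the home height (5 N) and I released it. Now I'll rise clear and look again.

```bash
python3 -m pendant '[[[0,0,-0.02,0,0.094],[0,0,-0.05,0,0.094],[0,0,-0.085,0,0.094],[0,0,-0.12,0,0.094],[0,0,-0.12,0,0.094],[0,0,-0.12,0,0.094],[0,0,-0.12,0,0.094]]]' 10
python3 - <<'E'
from h import *
from station import readout,imaging
import cv2
s=readout.sense(); w=imaging.get_image("wrist"); d=imaging.get_image("scene")["color"]
M=np.eye(4); M[:3,:3]=s["eef_rot"]; M[:3,3]=s["tool_pos"]; np.savez("wrist.npz",K=w["K"],view=np.linalg.inv(M@w["mount"])); C["wrist"]=np.load("wrist.npz")
for q in [[11,32,60],[11,-32,60],[11,32,116],[11,-32,116],[-11,32,116],[-11,-32,116]]:
    p=Rz(.325)@(RL@(np.array(q)/1e3)+[0,0,.022])+[.538,-.249,0]; print(q,np.round(proj("wrist",p),0))
k=lambda im,x,y:cv2.resize(im[y:y+100,x:x+100,::-1],None,fx=4,fy=4,interpolation=2)
a=cv2.imread("pics/scene0.png")[:,:,::-1]
cv2.imwrite("pics/end.png",np.vstack([np.hstack([k(a,215,110)[:300],k(d,215,110)[:300]]),cv2.resize(w["color"][90:240,140:540,::-1],(800,300))]))
E
```

```text
clock: 18.85
tool_pos: [0.4958, -0.2602, 0.2036]
eef_rot: [[0.946, 0.324, -0.003], [0.324, -0.946, 0.002], [-0.002, -0.002, -1.0]]
contact_force: [0.6, 0.1, -0.9]
gripper_width: 0.094
grip_force: 0.0
[11, 32, 60] [[291. 171.]]
[11, -32, 60] [[358. 171.]]
[11, 32, 116] [[287. 215.]]
[11, -32, 116] [[363. 215.]]
[-11, 32, 116] [[289. 231.]]
[-11, -32, 116] [[361. 232.]]
```

View pics/end.png

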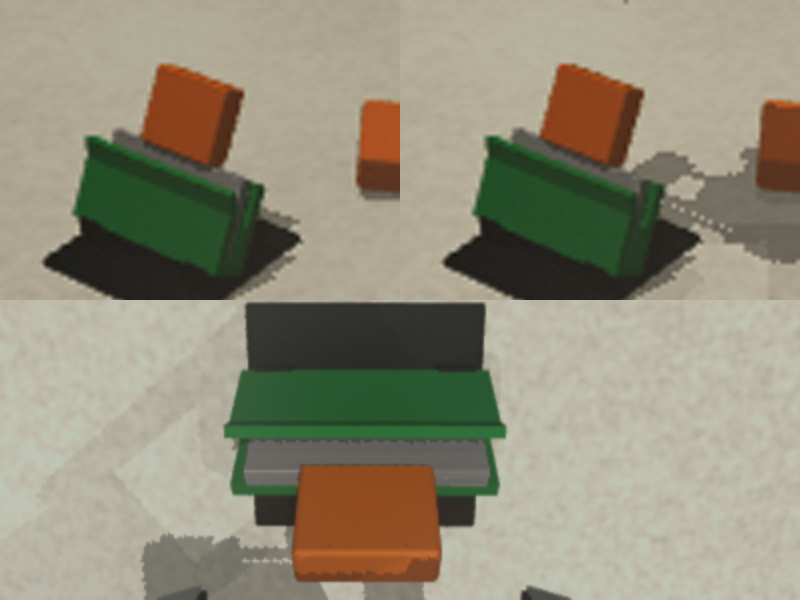

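The scraper is back exactly as at the start: before (grip at crop 145–243, 65–167) and after (543–643, 65–167) match to under 1 px. The gripper is clear and all the shards are in the trough, so I'm handing in.

```bash
python3 -c "
from station import r
print(r.sign_off())"
```

```text
the job is handed in; nothing more can be done
None
```

The job is handed in at about 19 s of the allowed 61 s; `sign_off` gave no verdict, but the last pictures show all four shards in the trough and the scraper released, standing home in its slot; I kept the gripper off the shards and the path clear of the bottle, beaker and tip box.

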